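Shut and lock the service cover of the mist pump unit

ROBOT

A 6-joint arm with a two-finger parallel gripper is mounted at the origin on the work surface. World frame = base frame: x ahead of the robot, y to its left, z up, the work surface at z = 0. Lengths are in m, angles in degrees, forces in N, time in s.
With the tool pointing down it reaches from about 0.35 to 0.875 m from the base axis. Payload 4.2 kg.
Tool frame: the origin (TCP) lies midway between the tips of the shut fingers; the grasp point (between the pads) lies r.grasp_offset behind it (r.grasp_offset is the distance from the TCP to the grasp point, in m); z points along the fingers, y is the direction in which the jaws open and shut (so a half turn about z gives the same grasp; the last joint's range is limited). The gripper opens to 87 mm and grips with 3 to 60 N. Pads are 19 mm wide; open, the fingers measure 117 mm over their backs; the gripper's body (75 mm by 190 mm) begins 51 mm behind the grasp point.
Start: joints at [-48.954, 22.042, 0.453, 0, -68.411, -14.817], TCP at [0.276, -0.561, 0.223] pointing down, gripper open.
Joint ranges: [-179.83, 179.83], [-69.29, 118.12], [-61.27, 80.66], [-181.25, 117.63], [-171.15, -9.14], [-177.46, 177.46]. Speed limits (degrees/s): [159.86, 159.86, 180, 180, 180, 180].

INTERFACE

Orientations are given as a 3x3 rotation matrix whose columns are the frame's x, y, z axes.
In Python, from station import sense, optics, r gives the robot as it stands. The module is installed in compiled form; this text tells all that it offers.
- The arm moves only by the tool servo_tool, never from a script. Its argument "deltas" is a list of rows, each an object with "slide": the shift along the tool's x, y, z in units of 25 mm (1.0 is 25 mm), a list of three; "spin": the turn about the tool's z in units of 8 degrees (1.0 is 8 degrees). A call has 1 to 10 rows; each row shifts and turns the pose as measured when the row begins, along the tool's axes as they then stand; what a row does not reach is not made up. A row lasts 1/10 s, in which the tool goes at most 50 mm and 8.59 degrees, less where a joint would pass 70% of its speed; a pose out of reach is approached as far as the arm can. A call is refused whole if a number of a shift passes 1 or a number of a turn 1, either way. A call with a gripper value outside its range is refused whole. "gripper" is the closure in counts, from 0 (fully open) to 255 (shut), set as the call begins (left out, the last holds). The fingers move at their own pace and stop on an object; the grip force is fixed at half the most. Time passes only in rows, so rows that do not move let the fingers close. It gives the time, the measured TCP pose, the force and the opening at its end, in the units of the state.
- sense(): the state, without advancing time (a new reading comes with each control period).
- optics.capture(name): name is "scene" or "side" or "wrist"; returns a dict with "frame" (384x512x3 uint8, red, green, blue), "camera_matrix" (3x3 intrinsics, pixels), "eye" and "rotation" of the camera in the world. Camera axes: x right, y down, z forward; pixel columns grow to the right and rows downward; lengths in m; the calibration is good to about 2 mm. A picture is of the moment at which its call begins. There is no depth.
- r.finish_job(): hands the job in, once; it reports no verdict.
The state is a dict: "time_s": time; "joints": joint angles; "joint_velocities": joint speeds; "effort": joint torques, N m; "tcp_pos": TCP position; "ee_rot": TCP orientation; "wrist_force": force on the tool from outside, world axes, zero at the start; "moment": the same for the moment, N m; "gripper_width": opening from 0.0 (shut) to 1.0 (fully open).
Only numpy, scipy, OpenCV 4.12 (cv2) and the standard library are available. Lean on these libraries where they do the work, as an engineer would, in place of code of your own. Each camera call takes 0.05 s, during which the arm holds its last target.

TASK

The filter of the seedling bench's mist pump has just been changed: press the hinged cover right down shut, then set a fingertip in the slot of each of its two quarter-turn fasteners and turn it clockwise to the stop, so that both slots line up with the red marks and the cover is locked. Turn neither fastener before the cover is shut, do not swing the cover up wider, and leave the pots, trowel, jar, bottle and old filter round the pump where they are.

Things in the scene. Friction and masses are not known exactly. Their poses are not given: they have to be found in the camera images.
- housing: case of the mist pump unit, fixed: dark green open-topped box 280 mm (x) by 400 mm (y) by 130 mm high; pipe stubs stick out 75 mm at its left and right. Origin: centre of its underside; x points from its front (robot side) to its hinge side, y to its left (seen from the robot), z up
- cover (a joint): hinge of the cream cover, a plate 284 mm (x) by 404 mm (y), 22 mm thick, hinged on the far top edge of the case (hinge line at x = +140, z = 130 mm in the case's frame). 0 = fully shut, its top 152 mm above the bench; grows as the front edge rises (rad); starts at 0.25 to 0.55. Stiff hinge: it stays at any angle; 2 to 4 N at the front edge push it down
- cover_push (a point): point on the top face of the cover, midway between the left and right fasteners, 27 mm behind the front edge and 255 mm from the hinge line: bare plate, a good place to press
- cam_left (a joint): left quarter-turn fastener: black disc 76 mm across, set 1.5 mm proud in the cover, with a yellow-floored slot across it. 0 = open, slot along the case's x, at the green mark; grows clockwise seen from above (rad); 1.57 = locked at its stop, slot along the case's y, at the red marks. Starts at 0 to 0.3; 0.12 N m turn it, it stays where left. Its tongue locks under the case's lip, and blocks the cover if turned early
- slot_left (a point): centre of the left fastener's slot, on the turning axis, level with the top of the disc; in the case's frame at x = -80, y = +125, z = 153.5 mm when the cover is shut. Its x axis runs along the slot and turns with it, z is the turning axis. The slot is 27 mm wide, 76 mm long (closed at its ends by the cover's rim) and 18 mm deep
- cam_right (a joint): right quarter-turn fastener, same as the left one: 0 = open, grows clockwise seen from above, 1.57 = locked at its stop
- slot_right (a point): centre of the right fastener's slot, as for the left: x = -80, y = -125, z = 153.5 mm in the frame of the case when the cover is shut
- clay_pot: empty terracotta pot, 84 mm across, 78 mm high, loose; origin under its centre
- seedling_pot: black pot with seedlings, 82 mm across, 78 mm high (leaves to 105 mm), loose; origin under its centre
- spray_bottle: pale spray bottle with blue head, 72 mm across, 186 mm high, loose; origin under its centre
- seed_jar: amber glass jar with dark lid, 62 mm across, 85 mm high, loose; origin under its centre
- old_filter: used brown pleated filter cartridge with blue ends, 67 mm across, 97 mm high, standing upright, loose; origin under its centre
- trowel: hand trowel with a wooden handle lying on the bench, 270 mm long, 60 mm wide, 26 mm high, loose; origin at its middle on the bench, blade towards its x

How it is judged (in metres and radians):
On the way:
1. the cover is pressed shut (joint below 0.02 rad) with both fasteners still open (below 0.6 rad) (value of joint cover below 0.02 rad and value of joint each of cam_left, cam_right below 0.6 rad), for 0.2 s.
At the end, for the whole second after the job is handed in: the cover is fully shut (below 0.02 rad), both fasteners are turned clockwise to their stops (above 1.45 rad of 1.57) and at rest, and nothing else on the bench has been moved (value of joint cover below 0.02 rad and value of joint each of cam_left, cam_right above 1.45 rad and velocity of joint each of cam_left, cam_right below 0.05 rad/s); the robot touches nothing.
It fails at once if a fastener is turned while the cover still stands open (value of joint cover above 0.06 rad and value of joint any of cam_left, cam_right above 0.6 rad).
It fails at once if the cover is swung up wider open (above 0.65 rad) (value of joint cover above 0.65 rad).
It fails at once if a fastener is turned by something other than fingertips in its slot ((velocity of joint cam_left above 0.5 rad/s and (horizontal distance between the grasp point and slot_left above 0.09 m or z of the grasp point in the frame of slot_left above 0.03 m)) or (velocity of joint cam_right above 0.5 rad/s and (horizontal distance between the grasp point and slot_right above 0.09 m or z of the grasp point in the frame of slot_right above 0.03 m))).
It fails at once if one of the six loose things is picked up or pushed away (more than 30 mm) (distance of any of clay_pot, seedling_pot, spray_bottle, seed_jar, old_filter, trowel from where it was at the start of the episode above 0.03 m).
It also fails if it takes over 58 s, if anything falls off the work surface, if the arm or the gripper's body presses on something with over 40 N, if the wrist force passes 120 N, or if a joint passes its speed limit or range.

## Working session

There is one attempt and no reset: what is moved stays moved. The work goes in short steps, Python scripts to look and compute and a tool call to move; the robot and the scene stay as the last step left them, time stands still between calls to the robot, and variables do not carry over. Pictures are saved under pics/ and viewed, and the job is handed in when it is done.

Besides the shell and the picture viewer there is one more tool, called after "Call:" by a JSON object that holds its "name" and its "arguments". servo_tool: Moves the arm, as the interface text tells. Its arguments: {"type":"object","properties":{"deltas":{"type":"array"},"gripper":{"type":"number"}},"required":["deltas"]}

```bash
mkdir -p pics; cat > h.py <<'E'
import numpy as np, cv2
from station import sense, optics, r
def cap(n,f):
    d=optics.capture(n); cv2.imwrite('pics/'+f,d['frame'][:,:,::-1]); np.savez('pics/'+f+'.npz',**{k:np.array(v) for k,v in d.items()}); return d
def ray(d,u,v):
    k=np.array(d['camera_matrix']);w=np.array(d['rotation'])@np.linalg.solve(k,[u,v,1.]);return np.array(d['eye']),w
def plane(d,u,v,z):
    e,w=ray(d,u,v);return e+w*(z-e[2])/w[2]
def proj(d,p):
    c=np.array(d['rotation']).T@(np.array(p)-np.array(d['eye']));q=np.array(d['camera_matrix'])@c;return q[:2]/q[2]
E
python3 - <<'E'
from h import *
for n in ('scene','side','wrist'):
    d=cap(n,n+'0.png');print(n,np.round(d['eye'],3),np.round(d['rotation'],3).tolist(),np.round(d['camera_matrix'],1).tolist())
s=sense();print(s,r.grasp_offset)
E
```

```text
scene [0.962 0.436 1.234] [[-0.703, 0.63, -0.331], [0.711, 0.63, -0.311], [0.013, -0.453, -0.891]] [[428.0, 0.0, 249.9], [0.0, 428.0, 194.4], [0.0, 0.0, 1.0]]
side [ 0.734 -0.241  1.176] [[0.853, 0.496, -0.16], [0.522, -0.815, 0.252], [-0.005, -0.299, -0.954]] [[429.5, 0.0, 249.0], [0.0, 429.5, 192.6], [0.0, 0.0, 1.0]]
wrist [ 0.214 -0.591  0.384] [[-0.441, 0.868, 0.228], [0.898, 0.426, 0.114], [0.002, 0.255, -0.967]] [[268.1, 0.0, 252.9], [0.0, 268.1, 192.1], [0.0, 0.0, 1.0]]
{'time_s': 0.15, 'joints': array([-4.89531617e+01,  2.20801662e+01,  3.98886744e-01, -1.99829566e-02,
       -6.84122156e+01, -1.48171380e+01]), 'joint_velocities': array([ 0.04803169, -0.1400023 ,  0.24109844,  0.22913708, -0.02207313,
       -0.04700592]), 'effort': array([-1.00909663e-04, -3.91052091e+01,  1.87586957e+01,  4.22232717e+00,
        1.23927486e-02, -1.34429779e-04]), 'tcp_pos': array([ 0.27604994, -0.56023083,  0.22172507]), 'ee_rot': array([[-8.97086167e-01, -4.41854869e-01, -8.26965330e-04],
       [-4.41855630e-01,  8.97085012e-01,  1.44360273e-03],
       [ 1.03995308e-04,  1.66043533e-03, -9.99998616e-01]]), 'wrist_force': array([-0.22000201,  0.11769678,  0.07210755]), 'moment': array([-0.01196715, -0.00266235, -0.02238265]), 'gripper_width': 1.0027839668345773} 0.0187
```

View pics/scene0.png

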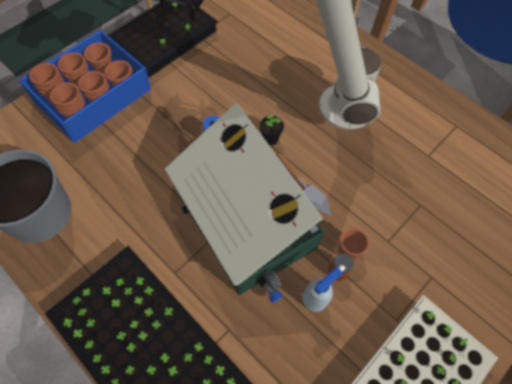

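View pics/side0.png

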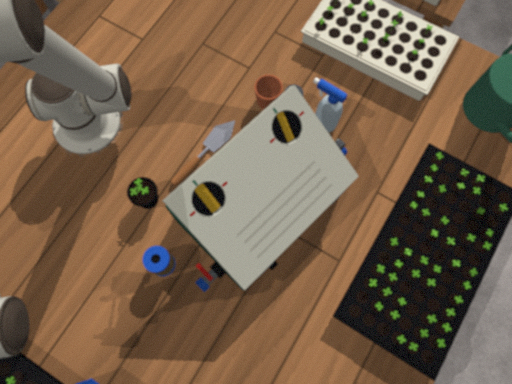

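View pics/wrist0.png

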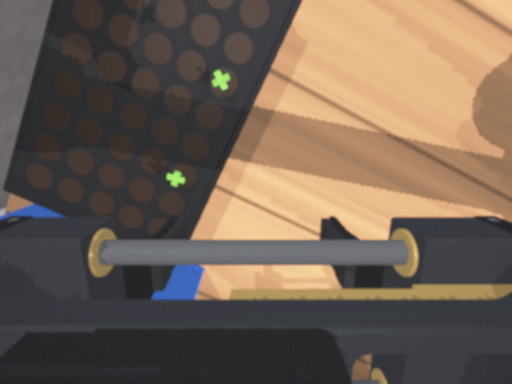

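The scene and side views show the cover partly open. The right disc is at scene (233,137) / side (208,198), and the left at scene (285,208) / side (286,126). Loose things stand along its front and ends. Next I'll triangulate the corners and discs.

```bash
cat > m.py <<'E'
from h import *
def L(f): return dict(np.load('pics/'+f+'.npz'))
def cover(d):
    hsv=cv2.cvtColor(d['frame'],cv2.COLOR_RGB2HSV);
    m=((hsv[...,1]<55)&(hsv[...,2]>120)).astype(np.uint8)
    m=cv2.morphologyEx(m,cv2.MORPH_OPEN,np.ones((3,3)))
    c=max((c for c in cv2.findContours(m,cv2.RETR_EXTERNAL,cv2.CHAIN_APPROX_NONE)[0]),key=cv2.contourArea)
    h=cv2.convexHull(c); 
    q=cv2.approxPolyN(h,4,ensure_convex=True).reshape(-1,2).astype(float)
    fill=np.zeros_like(m);cv2.drawContours(fill,[h],-1,1,-1)
    fill=cv2.erode(fill,np.ones((5,5)))
    b=((hsv[...,2]<75)|((hsv[...,1]>110))&(hsv[...,0]>12)&(hsv[...,0]<35)).astype(np.uint8)&fill
    out=[]
    b=cv2.morphologyEx(b,cv2.MORPH_OPEN,np.ones((5,5)))
    for c in cv2.findContours(b,cv2.RETR_EXTERNAL,cv2.CHAIN_APPROX_NONE)[0]:
        if cv2.contourArea(c)>200:
            e=cv2.fitEllipse(cv2.convexHull(c)); 
            mm=np.zeros_like(m);cv2.drawContours(mm,[c],-1,1,-1)
            y=(mm>0)&(hsv[...,1]>110)&(hsv[...,2]>85)&(hsv[...,0]>10)&(hsv[...,0]<35)
            p=np.argwhere(y)[:,::-1].astype(np.float32)
            rr=cv2.minAreaRect(p);bx=cv2.boxPoints(rr)
            ln=cv2.fitLine(p,cv2.DIST_L2,0,.01,.01).ravel()
            out.append((np.array(e[0]),e[1],p.mean(0),ln[:2]))
    return q,out
def tri(d1,p1,d2,p2):
    e1,w1=ray(d1,*p1);e2,w2=ray(d2,*p2);A=np.c_[w1,-w2];s=np.linalg.lstsq(A,e2-e1,rcond=None)[0]
    a=e1+s[0]*w1;b=e2+s[1]*w2;return (a+b)/2,np.linalg.norm(a-b)
E
python3 - <<'E'
from m import *
for n in('scene0.png','side0.png'):
    d=L(n);q,o=cover(d);print(n,q.tolist());[print(np.round(x[0],1),np.round(x[1],1),np.round(x[2],1),x[3]) for x in o]
E
```

```text
scene0.png [[340.0, 211.0], [235.0, 286.0], [164.0, 168.0], [235.0, 102.0]]
[283.7 208.1] [26.  28.9] [284.4 208.4] [ 0.9056648 -0.4239944]
[233.1 137.3] [22.3 26.5] [234.5 137.7] [ 0.7581161 -0.6521196]
side0.png [[357.0, 177.0], [244.0, 290.0], [134.0, 170.0], [317.0, 71.0]]
[207.8 197.9] [31.5 32.8] [207.2 197.6] [0.6177413 0.7863814]
[286.2 126.2] [28.2 31.1] [285.1 126.2] [0.37451303 0.92722166]
```

```bash
python3 - <<'E'
from m import *
a=L('scene0.png');b=L('side0.png')
P={}
for n,p,q in (('dR',(233.1,137.3),(207.8,197.9)),('dL',(284,208.2),(286.2,126.2)),('hR',(166,170),(245,289)),('hL',(237,283),(357,177.5)),('fR',(236,105),(167,200)),('fL',(322,215),(293,86))):
    P[n],g=tri(a,p,b,q);print(n,np.round(P[n],4),round(g,4))
for x,y in (('dR','dL'),('hR','hL'),('fR','fL'),('hR','fR'),('hL','fL')):
    v=P[y]-P[x];print(x,y,np.linalg.norm(v),np.degrees(np.arctan2(v[1],v[0])),np.degrees(np.arcsin(v[2]/np.linalg.norm(v))))
E
for n in scene side; do python3 - <<E
import cv2
i=cv2.imread('pics/${n}0.png')
i=i[90:310,140:380] if '$n'=='scene' else i[60:310,110:370]
cv2.imwrite('pics/${n}z.png',cv2.resize(i,None,fx=2.3,fy=2.3,interpolation=3))
E
done
```

```text
dR [ 0.5103 -0.0578  0.2636] 0.0007
dL [0.5703 0.1848 0.2632] 0.0014
hR [ 0.6763 -0.1752  0.1439] 0.0023
hL [0.7699 0.2111 0.1442] 0.0109
fR [ 0.4451 -0.1131  0.2945] 0.0009
fL [0.5349 0.2693 0.2947] 0.0077
dR dL 0.24993341326010893 76.11557274294796 -0.08937516146959089
hR hL 0.3974830537129039 76.38786269908691 0.04043888707944996
fR fL 0.3928895313673605 76.78655910635715 0.016209806908586023
hR fR 0.2829189150124288 164.9695272671081 32.178054124462115
hL fL 0.2850879428553564 166.07450042317708 31.864091627444616
```

View pics/scenez.png

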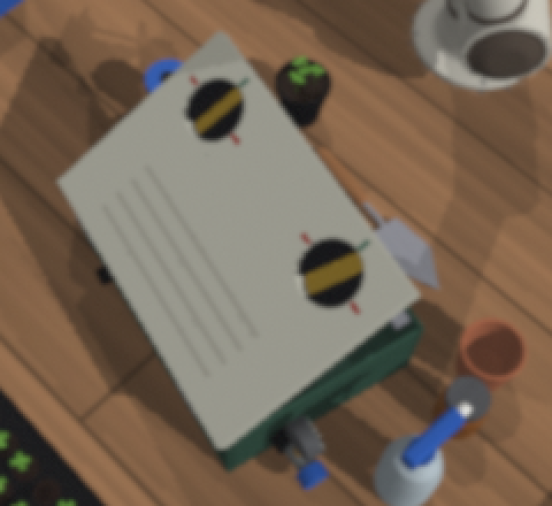

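View pics/sidez.png

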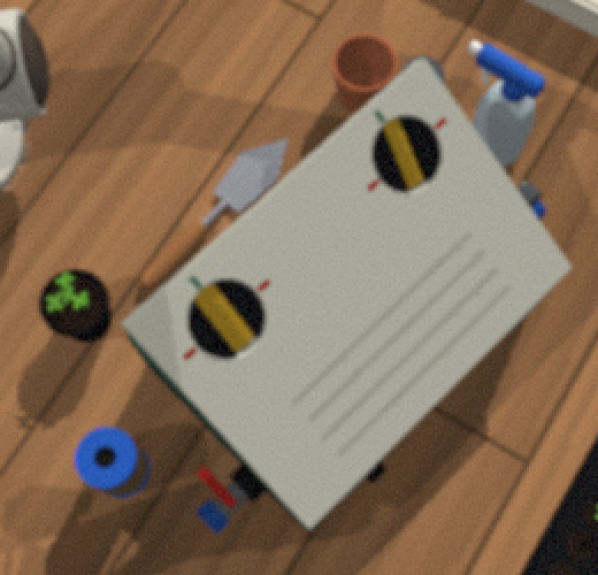

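Call:
{"name": "servo_tool", "arguments": {"deltas": [{"slide": [0,0,-1]},{"slide": [0,0,-1]},{"slide": [0,0,-1]},{"slide": [0,0,-1]},{"slide": [0,0,-1]},{"slide": [0,0,-1]},{"slide": [0,0,-1]}], "gripper": 255}}

```text
invalid input
```

Call:
{"name": "servo_tool", "arguments": {"deltas": [{"slide": [-1,0.95,0]},{"slide": [-1,0.95,0]},{"slide": [-1,0.95,0]},{"slide": [-1,0.95,0]},{"slide": [-1,0.95,0]},{"slide": [-1,0.95,0]},{"slide": [-1,0.95,0]},{"slide": [-1,0.95,0]},{"slide": [-1,0.95,0]},{"slide": [-1,0.95,0]}]}}

```text
invalid input
```

Call:
{"name": "servo_tool", "arguments": {"deltas": [{"slide": [0,0,-1],"spin": 0},{"slide": [0,0,-1],"spin": 0},{"slide": [0,0,-1],"spin": 0},{"slide": [0,0,-1],"spin": 0},{"slide": [0,0,-1],"spin": 0},{"slide": [0,0,-1],"spin": 0},{"slide": [0,0,-1],"spin": 0}], "gripper": 255}}

```text
time_s: 0.85
tcp_pos: [0.2751, -0.5582, 0.3942]
ee_rot: [[-0.897, -0.441, -0.011], [-0.441, 0.897, 0.018], [0.002, 0.02, -1.0]]
wrist_force: [0.5, -0.8, -0.6]
gripper_width: 0.447
```

Call:
{"name": "servo_tool", "arguments": {"deltas": [{"slide": [-1,0.95,0],"spin": 0},{"slide": [-1,0.95,0],"spin": 0},{"slide": [-1,0.95,0],"spin": 0},{"slide": [-1,0.95,0],"spin": 0},{"slide": [-1,0.95,0],"spin": 0},{"slide": [-1,0.95,0],"spin": 0},{"slide": [-1,0.95,0],"spin": 0},{"slide": [-1,0.95,0],"spin": 0},{"slide": [-1,0.95,0],"spin": 0},{"slide": [-1,0.95,0],"spin": 0}]}}

```text
time_s: 1.85
tcp_pos: [0.3976, -0.227, 0.3975]
ee_rot: [[-0.901, -0.433, -0.01], [-0.434, 0.901, 0.017], [0.002, 0.02, -1.0]]
wrist_force: [0.4, 0.6, 0.5]
gripper_width: 0.004
```

Call:
{"name": "servo_tool", "arguments": {"deltas": [{"slide": [0,0,0],"spin": -1},{"slide": [0,0,0],"spin": -1},{"slide": [0,0,0],"spin": -1},{"slide": [0,0,0],"spin": -1},{"slide": [0,0,0],"spin": -1},{"slide": [0,0,0],"spin": -1},{"slide": [0,0,0],"spin": -0.3},{"slide": [0,0,0],"spin": 0}]}}

```text
time_s: 2.65
tcp_pos: [0.3977, -0.2211, 0.3956]
ee_rot: [[-0.196, -0.981, -0.013], [-0.981, 0.195, 0.02], [-0.017, 0.017, -1.0]]
wrist_force: [-0.7, -0.0, 0.6]
gripper_width: 0.005
```

Call:
{"name": "servo_tool", "arguments": {"deltas": [{"slide": [-1,-0.2,0],"spin": 0.2},{"slide": [-1,-0.2,0],"spin": 0.2},{"slide": [-1,-0.2,0],"spin": 0},{"slide": [-1,-0.2,0],"spin": 0},{"slide": [-1,-0.2,0],"spin": 0},{"slide": [-1,-0.2,0],"spin": 0},{"slide": [-1,-0.2,0],"spin": 0},{"slide": [-1,-0.2,0],"spin": 0},{"slide": [-1,-0.2,0],"spin": 0},{"slide": [-1,-0.2,0],"spin": 0}]}}

```text
time_s: 3.65
tcp_pos: [0.5102, 0.0151, 0.3974]
ee_rot: [[-0.271, -0.963, -0.016], [-0.963, 0.27, 0.021], [-0.016, 0.021, -1.0]]
wrist_force: [0.6, -0.6, -0.7]
gripper_width: 0.001
```

Call:
{"name": "servo_tool", "arguments": {"deltas": [{"slide": [-1,0,0.5],"spin": 0},{"slide": [-1,0,0.5],"spin": 0},{"slide": [-0.5,0,0],"spin": 0},{"slide": [0,0,0],"spin": 0}]}}

```text
time_s: 4.05
tcp_pos: [0.5282, 0.0804, 0.3716]
ee_rot: [[-0.272, -0.962, -0.018], [-0.962, 0.272, 0.02], [-0.014, 0.023, -1.0]]
wrist_force: [-0.6, -0.5, 0.5]
gripper_width: 0.004
```

Call:
{"name": "servo_tool", "arguments": {"deltas": [{"slide": [0.6,0.7,0.8],"spin": 0},{"slide": [0,0,0.8],"spin": 0},{"slide": [0,0,0.8],"spin": 0},{"slide": [0,0,0.4],"spin": 0},{"slide": [0,0,0],"spin": 0}]}}

```text
time_s: 4.55
tcp_pos: [0.5059, 0.0684, 0.3038]
ee_rot: [[-0.276, -0.961, -0.012], [-0.961, 0.276, 0.02], [-0.016, 0.017, -1.0]]
wrist_force: [-0.4, -1.1, -0.1]
gripper_width: 0.006
```

```bash
python3 - <<'E'
from h import *
d=cap('side','side1.png');print(sense()['tcp_pos'],sense()['wrist_force'])
i=d['frame'][60:310,110:370,::-1]
cv2.imwrite('pics/side1z.png',cv2.resize(i,None,fx=2.3,fy=2.3))
E
```

```text
[0.50641184 0.06851083 0.30471584] [-0.30739538 -0.69999632  0.33301575]
```

View pics/side1z.png

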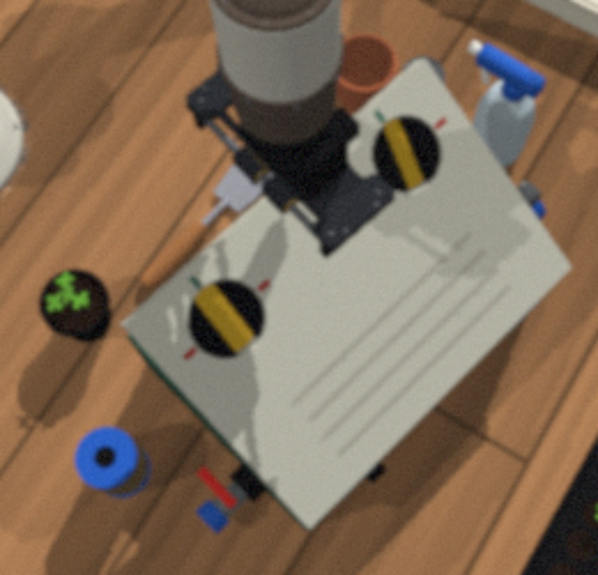

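The side view shows the tool over the front of the cover, midway between the discs (crop (225,318) and (407,153)), and the cover is unmoved. Pressing down along the arc.

Call:
{"name": "servo_tool", "arguments": {"deltas": [{"slide": [0,0,0.6],"spin": 0},{"slide": [0,0,0.6],"spin": 0},{"slide": [0,0.2,0.6],"spin": 0},{"slide": [0,0.3,0.6],"spin": 0},{"slide": [0,0.3,0.6],"spin": 0}]}}

```text
time_s: 5.1
tcp_pos: [0.4957, 0.0748, 0.2413]
ee_rot: [[-0.276, -0.961, 0.016], [-0.961, 0.276, 0.023], [-0.026, -0.009, -1.0]]
wrist_force: [0.5, -1.4, 3.2]
gripper_width: 0.007
```

Call:
{"name": "servo_tool", "arguments": {"deltas": [{"slide": [0,0.25,0.6],"spin": 0},{"slide": [0,0.25,0.6],"spin": 0},{"slide": [0,0.2,0.6],"spin": 0},{"slide": [0,0.2,0.6],"spin": 0},{"slide": [0,0.1,0.4],"spin": 0}]}}

```text
time_s: 5.6
tcp_pos: [0.4788, 0.0824, 0.1796]
ee_rot: [[-0.274, -0.961, 0.034], [-0.961, 0.275, 0.023], [-0.031, -0.026, -0.999]]
wrist_force: [-0.4, -1.0, 2.8]
gripper_width: 0.004
```

Call:
{"name": "servo_tool", "arguments": {"deltas": [{"slide": [0,0.1,0.4],"spin": 0},{"slide": [0,0.1,0.4],"spin": 0},{"slide": [0,0,0.4],"spin": 0},{"slide": [0,0,0.4],"spin": 0}]}}

```text
time_s: 6.0
tcp_pos: [0.4768, 0.0846, 0.1515]
ee_rot: [[-0.268, -0.963, 0.037], [-0.963, 0.269, 0.018], [-0.028, -0.03, -0.999]]
wrist_force: [-52.1, 6.9, 115.9]
gripper_width: 0.007
```

Call:
{"name": "servo_tool", "arguments": {"deltas": [{"slide": [0,0,0.4],"spin": 0},{"slide": [0,0,0.4],"spin": 0},{"slide": [0,0,0.4],"spin": 0}]}}

```text
time_s: 6.3
tcp_pos: [0.4767, 0.0847, 0.1519]
ee_rot: [[-0.258, -0.965, 0.042], [-0.966, 0.258, 0.012], [-0.023, -0.038, -0.999]]
wrist_force: [-30.8, 1.5, 65.5]
gripper_width: 0.003
```

The cover is at shut height (TCP z 0.152). The contact reading jumped to about 127 N, which is over the 120 N limit, so I'll note that in the report and use much smaller steps near contact from here. Backing off and looking.

Call:
{"name": "servo_tool", "arguments": {"deltas": [{"slide": [0,0,-0.2],"spin": 0},{"slide": [0,0,-0.8],"spin": 0},{"slide": [0,0,-1],"spin": 0},{"slide": [0,0,-1],"spin": 0},{"slide": [0,0,-1],"spin": 0},{"slide": [0,0,-1],"spin": 0},{"slide": [0,0,-1],"spin": 0},{"slide": [0,0,-0.5],"spin": 0},{"slide": [0,0,0],"spin": 0}], "gripper": 160}}

```text
time_s: 7.2
tcp_pos: [0.4712, 0.0866, 0.3214]
ee_rot: [[-0.256, -0.965, 0.052], [-0.966, 0.258, 0.024], [-0.036, -0.044, -0.998]]
wrist_force: [-0.7, -0.6, 0.4]
gripper_width: 0.368
```

```bash
python3 - <<'E'
from h import *
for n,(y0,y1,x0,x1) in (('side',(60,310,110,370)),('scene',(90,310,140,380)),('wrist',(0,384,0,512))):
    d=cap(n,n+'2.png')
    i=d['frame'][y0:y1,x0:x1,::-1]
    cv2.imwrite(f'pics/{n}2z.png',cv2.resize(i,None,fx=2.3 if n!='wrist' else 1.4,fy=2.3 if n!='wrist' else 1.4,interpolation=3))
s=sense();print(s['tcp_pos'],s['wrist_force'],s['gripper_width'])
E
```

```text
[0.4697822  0.08592484 0.31871322] [-0.65182729  0.01424904 -0.45652583] 0.3705504577934983
```

View pics/side2z.png

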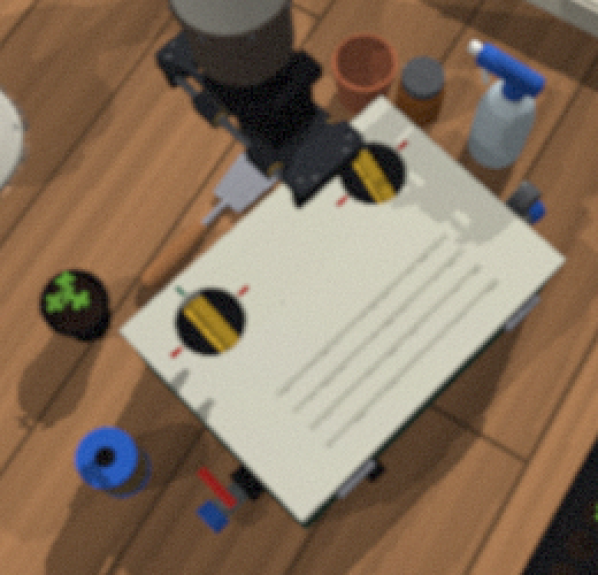

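View pics/scene2z.png

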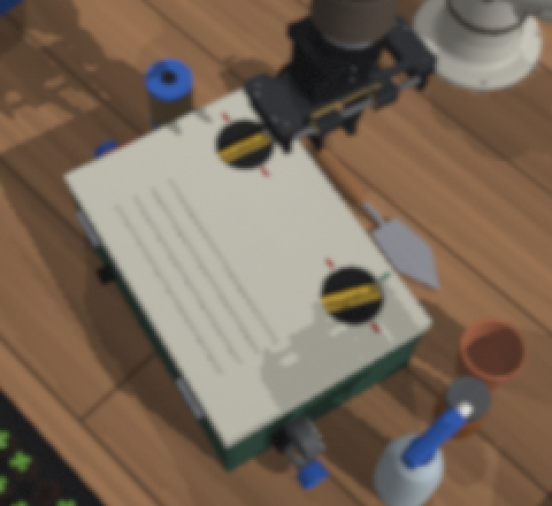

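View pics/wrist2z.png

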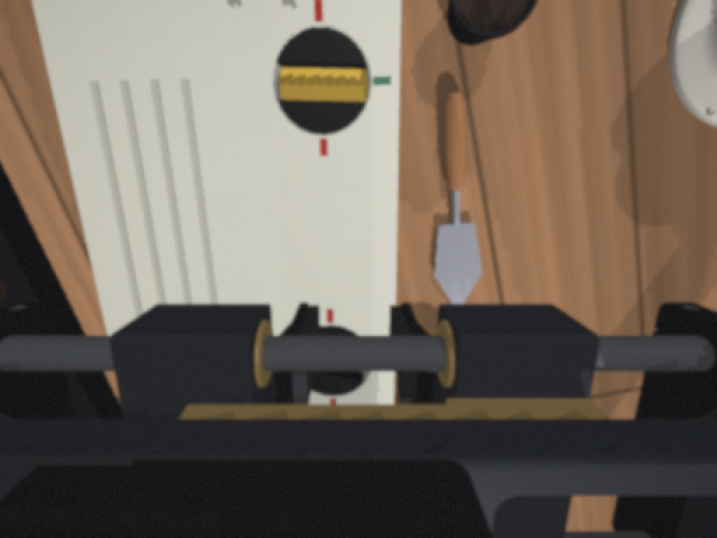

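The cover lies flat and shut, with both slots still near their green marks: left disc at scene crop (352,295), right at side crop (210,320). Next I'll measure disc centres and slot angles on the z=0.1535 plane.

```bash
python3 - <<'E'
from m import *
for f in ('scene2.png','side2.png'):
    d=L(f);q,o=cover(d);print(f)
    for x in o:
        c=plane(d,*x[0],.1535);
        y=x[2];p1=plane(d,*(y-8*x[3]),.1355);p2=plane(d,*(y+8*x[3]),.1355);v=p2-p1
        e=np.round(x[1],1)
        print('px',np.round(x[0],1),e,'ctr',np.round(c,4),'yellow ctr',np.round(plane(d,*y,.1355),4),'ang',np.degrees(np.arctan2(v[1],v[0]))%180)
    # expected
    for p in ((.5282,.1954,.1535),(.4686,-.0474,.1535)): print(proj(d,p))
E
```

```text
scene2.png
px [292.5 218.3] [23.4 25.5] ctr [0.5313 0.1941 0.1535] yellow ctr [0.5265 0.1905 0.1355] ang 149.37287008271957
px [246.  152.4] [19.9 23. ] ctr [ 0.4699 -0.0479  0.1535] yellow ctr [ 0.4648 -0.0534  0.1355] ang 161.46056444597815
[293.59440205 217.89987156]
[246.47086079 152.23034218]
side2.png
px [201.1 199.7] [27.  28.9] ctr [ 0.4712 -0.048   0.1535] yellow ctr [ 0.4679 -0.0459  0.1355] ang 164.39654019471462
px [261. 138.] [33.9 49.4] ctr [0.5122 0.1724 0.1535] yellow ctr [0.5306 0.1979 0.1355] ang 149.8715919390056
[270.78836928 134.02490419]
[200.39392562 198.935738  ]
```

Call:
{"name": "servo_tool", "arguments": {"deltas": [{"slide": [-1,-0.25,0],"spin": 0},{"slide": [-1,-0.25,0],"spin": 0},{"slide": [-1,-0.25,0],"spin": 0},{"slide": [-1,-0.25,0],"spin": 0},{"slide": [-0.5,-0.1,0],"spin": 0},{"slide": [0,0,1],"spin": 1},{"slide": [0,0,1],"spin": 1},{"slide": [0,0,1],"spin": 0.2},{"slide": [0,0,0],"spin": 0}]}}

```text
time_s: 8.25
tcp_pos: [0.5263, 0.191, 0.2334]
ee_rot: [[-0.549, -0.835, 0.029], [-0.835, 0.55, 0.013], [-0.027, -0.017, -0.999]]
wrist_force: [-0.8, 0.4, -0.5]
gripper_width: 0.373
```

Call:
{"name": "servo_tool", "arguments": {"deltas": [{"slide": [-0.2,0,0],"spin": -0.4},{"slide": [0,0,0.8],"spin": 0},{"slide": [0,0,0.8],"spin": 0},{"slide": [0,0,0.4],"spin": 0},{"slide": [0,0,0],"spin": 0}]}}

```text
time_s: 8.75
tcp_pos: [0.5319, 0.1953, 0.1853]
ee_rot: [[-0.496, -0.868, 0.032], [-0.868, 0.497, 0.013], [-0.027, -0.022, -0.999]]
wrist_force: [0.3, -0.1, 0.1]
gripper_width: 0.373
```

```bash
python3 - <<'E'
from h import *
s=sense();print(s['tcp_pos'],s['ee_rot'],s['wrist_force'])
o=[]
for n,(y0,y1,x0,x1) in (('side',(60,240,170,370)),('scene',(110,290,200,400))):
    d=cap(n,n+'3.png'); o.append(cv2.resize(d['frame'][y0:y1,x0:x1,::-1],None,fx=1.95,fy=1.95,interpolation=3))
cv2.imwrite('pics/c3.png',np.hstack(o))
E
```

```text
[0.53191153 0.19527257 0.18532324] [[-0.49604242 -0.86770023  0.0322216 ]
 [-0.86788297  0.49661127  0.01250549]
 [-0.02685263 -0.02176132 -0.99940251]] [ 0.28709619 -0.08684606  0.10161869]
```

View pics/c3.png

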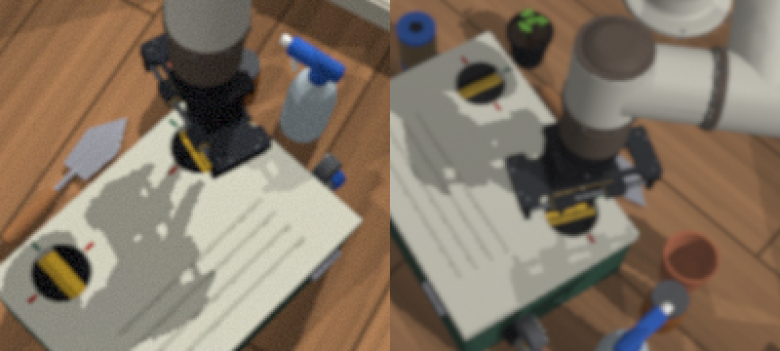

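The view shows the fingers above the left disc, aligned with the slot (side crop (190,150)). Lowering in small steps.

Call:
{"name": "servo_tool", "arguments": {"deltas": [{"slide": [0.05,0,0.4],"spin": 0},{"slide": [0,0,0.3],"spin": 0},{"slide": [0,0,0.3],"spin": 0},{"slide": [0,0,0.2],"spin": 0},{"slide": [0,0,0.2],"spin": 0}]}}

```text
time_s: 9.35
tcp_pos: [0.5353, 0.1961, 0.153]
ee_rot: [[-0.495, -0.868, 0.041], [-0.868, 0.496, 0.017], [-0.036, -0.027, -0.999]]
wrist_force: [-5.6, 0.8, 19.3]
gripper_width: 0.369
```

Call:
{"name": "servo_tool", "arguments": {"deltas": [{"slide": [0,0,-0.3],"spin": 0},{"slide": [0.2,0.2,0],"spin": 0},{"slide": [0,0,0],"spin": 0}], "gripper": 180}}

```text
time_s: 9.65
tcp_pos: [0.5276, 0.194, 0.1599]
ee_rot: [[-0.495, -0.868, 0.041], [-0.868, 0.496, 0.017], [-0.035, -0.027, -0.999]]
wrist_force: [-0.0, -0.3, 0.4]
gripper_width: 0.3
```

Call:
{"name": "servo_tool", "arguments": {"deltas": [{"slide": [0,0,0.2],"spin": 0},{"slide": [0,0,0.2],"spin": 0},{"slide": [0,0,0.2],"spin": 0}]}}

```text
time_s: 9.95
tcp_pos: [0.5281, 0.1944, 0.1444]
ee_rot: [[-0.495, -0.868, 0.042], [-0.868, 0.496, 0.018], [-0.036, -0.027, -0.999]]
wrist_force: [-0.0, 0.2, 0.2]
gripper_width: 0.294
```

Call:
{"name": "servo_tool", "arguments": {"deltas": [{"slide": [0,0,0.13],"spin": 0},{"slide": [0,0,0],"spin": 0.6},{"slide": [0,0,0],"spin": 0.6},{"slide": [0,0,0],"spin": 0.6},{"slide": [0,0,0],"spin": 0.6},{"slide": [0,0,0],"spin": 0.6},{"slide": [0,0,0],"spin": 0.6}]}}

```text
time_s: 10.65
tcp_pos: [0.5282, 0.1944, 0.1387]
ee_rot: [[-0.86, -0.509, 0.039], [-0.508, 0.861, 0.015], [-0.041, -0.007, -0.999]]
wrist_force: [-0.4, 0.7, 1.3]
gripper_width: 0.292
```

Call:
{"name": "servo_tool", "arguments": {"deltas": [{"slide": [0,0,0],"spin": 0.7},{"slide": [0,0,0],"spin": 0.7},{"slide": [0,0,0],"spin": 0.7},{"slide": [0,0,0],"spin": 0.7},{"slide": [0,0,0],"spin": 0.7},{"slide": [0,0,0],"spin": 0.7}]}}

```text
time_s: 11.25
tcp_pos: [0.5292, 0.1948, 0.1383]
ee_rot: [[-0.997, 0.072, 0.04], [0.072, 0.997, 0.012], [-0.039, 0.015, -0.999]]
wrist_force: [-0.1, -0.9, 1.0]
gripper_width: 0.293
```

Yaw is now 86°. A few small steps will take it to the stop.

Call:
{"name": "servo_tool", "arguments": {"deltas": [{"slide": [0,0,0],"spin": 0.5},{"slide": [0,0,0],"spin": 0.5},{"slide": [0,0,0],"spin": 0.5},{"slide": [0,0,0],"spin": 0.5}]}}

```text
time_s: 11.65
tcp_pos: [0.5298, 0.1947, 0.1381]
ee_rot: [[-0.935, 0.352, 0.04], [0.353, 0.936, 0.01], [-0.034, 0.024, -0.999]]
wrist_force: [0.1, 0.6, 1.2]
gripper_width: 0.294
```

```bash
python3 - <<'E'
from h import *
s=sense();print(s['moment'],s['wrist_force'],s['joints'])
E
```

```text
[-0.16556926  0.27765841  0.12524351] [0.12154846 0.62641604 1.15580377] [  37.13748401   19.40841693  -17.22082021    1.16233485  -51.18505662
 -148.50678485]
```

Call:
{"name": "servo_tool", "arguments": {"deltas": [{"slide": [0,0,0],"spin": 0.4},{"slide": [0,0,0],"spin": 0.4},{"slide": [0,0,0],"spin": 0.3}]}}

```text
time_s: 11.95
tcp_pos: [0.5299, 0.1946, 0.1383]
ee_rot: [[-0.878, 0.477, 0.04], [0.477, 0.879, 0.005], [-0.033, 0.024, -0.999]]
wrist_force: [-2.2, 0.6, 0.6]
gripper_width: 0.298
```

```bash
python3 - <<'E'
from h import *
s=sense();print(s['moment'],s['wrist_force'],s['joints'])
E
```

```text
[-0.08709702  0.57033632  3.16754669] [-2.17166156  0.56144179  0.61443142] [  37.26112319   19.45993124  -17.24682303    1.49818758  -51.29692782
 -156.68593695]
```

Moment has risen to 3.2 N m, so the left fastener is at its stop. Unload, lift out, look.

Call:
{"name": "servo_tool", "arguments": {"deltas": [{"slide": [0,0,0],"spin": -0.5},{"slide": [0,0,-0.3],"spin": 0},{"slide": [0,0,-0.6],"spin": 0},{"slide": [0,0,-1],"spin": 0},{"slide": [0,0,-1],"spin": 0},{"slide": [0,0,-1],"spin": 0},{"slide": [0,0,-1],"spin": 0},{"slide": [0,0,0],"spin": 0}]}}

```text
time_s: 12.75
tcp_pos: [0.526, 0.1936, 0.2554]
ee_rot: [[-0.909, 0.414, 0.034], [0.415, 0.91, -0.001], [-0.032, 0.013, -0.999]]
wrist_force: [-0.3, 0.7, 0.5]
gripper_width: 0.295
```

Call:
{"name": "servo_tool", "arguments": {"deltas": [{"slide": [0,0,0],"spin": -1},{"slide": [0,0,0],"spin": -1},{"slide": [0,0,0],"spin": -1},{"slide": [0,0,0],"spin": -1},{"slide": [0,0,0],"spin": -1},{"slide": [0,0,0],"spin": -1},{"slide": [0,0,0],"spin": -1},{"slide": [0,0,0],"spin": -1},{"slide": [0,0,0],"spin": -1},{"slide": [0,0,0],"spin": -1}]}}

```text
time_s: 13.75
tcp_pos: [0.5228, 0.1921, 0.2469]
ee_rot: [[-0.536, -0.844, 0.021], [-0.844, 0.536, -0.004], [-0.008, -0.02, -1.0]]
wrist_force: [-0.5, 0.7, -0.7]
gripper_width: 0.295
```

Call:
{"name": "servo_tool", "arguments": {"deltas": [{"slide": [0,0,0],"spin": -1},{"slide": [0,0,0],"spin": -1},{"slide": [0,0,0],"spin": 0}]}}

```text
time_s: 14.05
tcp_pos: [0.5216, 0.1915, 0.2437]
ee_rot: [[-0.276, -0.961, 0.016], [-0.961, 0.276, -0.005], [0.0, -0.017, -1.0]]
wrist_force: [0.7, -0.1, -1.1]
gripper_width: 0.291
```

Call:
{"name": "servo_tool", "arguments": {"deltas": [{"slide": [0.95,-0.07,0],"spin": 0},{"slide": [0.95,-0.07,0],"spin": 0},{"slide": [0.95,-0.07,0],"spin": 0},{"slide": [0.95,-0.07,0],"spin": 0},{"slide": [0.95,-0.07,0],"spin": 0},{"slide": [0.95,-0.07,0],"spin": 0},{"slide": [0.95,-0.07,0],"spin": 0},{"slide": [0.95,-0.07,0],"spin": 0},{"slide": [0.95,-0.07,0],"spin": 0},{"slide": [0,0,0],"spin": 0}]}}

```text
time_s: 15.05
tcp_pos: [0.4691, -0.0249, 0.2377]
ee_rot: [[-0.319, -0.948, 0.006], [-0.948, 0.319, -0.006], [0.004, -0.008, -1.0]]
wrist_force: [0.4, 0.0, 0.1]
gripper_width: 0.294
```

```bash
python3 - <<'E'
from m import *
s=sense();print(s['tcp_pos'],s['ee_rot'],s['joints'])
d=cap('scene','scene4.png');q,o=cover(d)
for x in o:
    y=x[2];p1=plane(d,*(y-8*x[3]),.1355);p2=plane(d,*(y+8*x[3]),.1355);v=p2-p1
    print(np.round(plane(d,*x[0],.1535),4),np.degrees(np.arctan2(v[1],v[0]))%180)
cv2.imwrite('pics/s4.png',cv2.resize(d['frame'][90:310,140:380,::-1],None,fx=2.3,fy=2.3,interpolation=3))
E
```

```text
[ 0.46911305 -0.02489196  0.23774665] [[-0.319279   -0.94764002  0.00627042]
 [-0.94765273  0.31924207 -0.00622971]
 [ 0.00390174 -0.0079312  -0.99996094]] [ 17.15917571   5.83078047 -19.37466034   0.4950608  -64.55740974
 -35.98952109]
[0.5302 0.1942 0.1535] 77.73063000770676
[ 0.4698 -0.0494  0.1535] 162.7249117492955
```

View pics/s4.png

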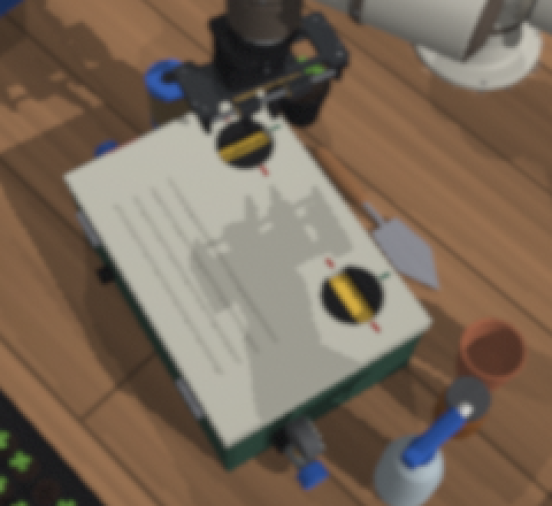

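The left slot lines up with its red marks (77.7° against the red-mark line at about 76°; disc at (352,295)). The right disc is at (245,145), still open. Moving over it.

Call:
{"name": "servo_tool", "arguments": {"deltas": [{"slide": [0.8,-0.3,0],"spin": -0.2},{"slide": [0,0,0.8],"spin": 0},{"slide": [0,0,0.8],"spin": 0},{"slide": [0,0,0.5],"spin": 0},{"slide": [0,0,0],"spin": 0}]}}

```text
time_s: 15.6
tcp_pos: [0.4727, -0.0436, 0.1834]
ee_rot: [[-0.301, -0.954, 0.009], [-0.954, 0.301, -0.005], [0.002, -0.01, -1.0]]
wrist_force: [-0.2, 0.4, 0.5]
gripper_width: 0.292
```

Call:
{"name": "servo_tool", "arguments": {"deltas": [{"slide": [0.22,0.04,0.3],"spin": 0},{"slide": [0,0,0.3],"spin": 0},{"slide": [0,0,0],"spin": 0}]}}

```text
time_s: 15.9
tcp_pos: [0.4711, -0.0478, 0.1681]
ee_rot: [[-0.302, -0.953, 0.011], [-0.953, 0.302, -0.004], [0.001, -0.011, -1.0]]
wrist_force: [0.8, -0.1, 0.2]
gripper_width: 0.293
```

Call:
{"name": "servo_tool", "arguments": {"deltas": [{"slide": [0,0,0.2],"spin": 0},{"slide": [0,0,0.2],"spin": 0},{"slide": [0,0,0.2],"spin": 0},{"slide": [0,0,0.2],"spin": 0}]}}

```text
time_s: 16.3
tcp_pos: [0.4722, -0.0484, 0.1485]
ee_rot: [[-0.301, -0.953, 0.013], [-0.954, 0.301, -0.006], [0.001, -0.014, -1.0]]
wrist_force: [-1.1, -3.5, 2.8]
gripper_width: 0.294
```

Call:
{"name": "servo_tool", "arguments": {"deltas": [{"slide": [0,0,0.15],"spin": 0},{"slide": [0,0,0.15],"spin": 0},{"slide": [0,0,0],"spin": 0}]}}

```text
time_s: 16.6
tcp_pos: [0.4718, -0.0486, 0.1394]
ee_rot: [[-0.302, -0.953, 0.012], [-0.953, 0.302, -0.005], [0.002, -0.013, -1.0]]
wrist_force: [-0.2, -1.3, 0.2]
gripper_width: 0.296
```

In the slot, 14 mm deep. Turning.

Call:
{"name": "servo_tool", "arguments": {"deltas": [{"slide": [0,0,0],"spin": 0.6},{"slide": [0,0,0],"spin": 0.6},{"slide": [0,0,0],"spin": 0.6},{"slide": [0,0,0],"spin": 0.6},{"slide": [0,0,0],"spin": 0.6},{"slide": [0,0,0],"spin": 0.6},{"slide": [0,0,0],"spin": 0.6},{"slide": [0,0,0],"spin": 0.6}]}}

```text
time_s: 17.4
tcp_pos: [0.4694, -0.0509, 0.1392]
ee_rot: [[-0.841, -0.54, 0.005], [-0.54, 0.841, -0.01], [0.001, -0.012, -1.0]]
wrist_force: [-0.2, -2.0, 0.5]
gripper_width: 0.297
```

Call:
{"name": "servo_tool", "arguments": {"deltas": [{"slide": [-0.05,0,0],"spin": 0.7},{"slide": [-0.05,0,0],"spin": 0.7},{"slide": [0,0,0],"spin": 0.7},{"slide": [0,0,0],"spin": 0.7},{"slide": [0,0,0],"spin": 0.7},{"slide": [0,0,0],"spin": 0.7}]}}

```text
time_s: 18.0
tcp_pos: [0.4685, -0.0513, 0.1392]
ee_rot: [[-0.999, 0.038, -0.002], [0.038, 0.999, -0.014], [0.002, -0.014, -1.0]]
wrist_force: [-2.2, -2.2, 0.7]
gripper_width: 0.295
```

Call:
{"name": "servo_tool", "arguments": {"deltas": [{"slide": [0,0.05,0],"spin": 0.5},{"slide": [0,0.05,0],"spin": 0.5},{"slide": [0,0,0],"spin": 0.5},{"slide": [0,0,0],"spin": 0.5},{"slide": [0,0,0],"spin": 0.4}]}}

```text
time_s: 18.5
tcp_pos: [0.4682, -0.0502, 0.1393]
ee_rot: [[-0.927, 0.376, -0.004], [0.376, 0.927, -0.017], [-0.003, -0.017, -1.0]]
wrist_force: [-0.9, -1.1, 1.0]
gripper_width: 0.295
```

```bash
python3 - <<'E'
from h import *
s=sense();print(s['moment'],s['wrist_force'],s['joints'])
E
```

```text
[-0.25819726  0.14601348  0.36232081] [-0.93169988 -1.07465651  1.0334738 ] [  14.32964043   12.00000035  -27.79138944    1.15193001  -50.66136365
 -127.1340784 ]
```

Call:
{"name": "servo_tool", "arguments": {"deltas": [{"slide": [0,0,0],"spin": 0.4},{"slide": [0,0,0],"spin": 0.4}]}}

```text
time_s: 18.7
tcp_pos: [0.4681, -0.0503, 0.1393]
ee_rot: [[-0.884, 0.468, -0.004], [0.468, 0.884, -0.02], [-0.005, -0.019, -1.0]]
wrist_force: [-1.5, 0.8, -1.2]
gripper_width: 0.297
```

```bash
python3 - <<'E'
from h import *
s=sense();print(s['moment'],s['wrist_force'],s['joints'])
E
```

```text
[0.04623048 0.38877598 2.78724416] [-1.47257565  0.76250374 -1.21214235] [  14.41434328   12.00592339  -27.83618229    1.31797282  -50.69332999
 -133.16097853]
```

The moment is 2.8 N m, so the right fastener is at its stop too. Unload, lift high and check.

Call:
{"name": "servo_tool", "arguments": {"deltas": [{"slide": [0,0,0],"spin": -0.5},{"slide": [0,0,-0.3],"spin": 0},{"slide": [0,0,-0.6],"spin": 0},{"slide": [0,0,-1],"spin": 0},{"slide": [0,0,-1],"spin": 0},{"slide": [0,0,-1],"spin": 0},{"slide": [0,0,-1],"spin": 0},{"slide": [0,0,-1],"spin": 0},{"slide": [0,0,-1],"spin": 0},{"slide": [0,0,0],"spin": 0}]}}

```text
time_s: 19.7
tcp_pos: [0.4706, -0.044, 0.3159]
ee_rot: [[-0.913, 0.408, -0.001], [0.408, 0.913, -0.014], [-0.005, -0.013, -1.0]]
wrist_force: [-0.3, -0.1, -0.5]
gripper_width: 0.293
```

```bash
python3 - <<'E'
from m import *
s=sense();print(s['time_s'],s['tcp_pos'],s['wrist_force'])
im=[]
for n in('scene','side'):
  d=cap(n,n+'5.png');q,o=cover(d)
  for x in o:
    y=x[2];p1=plane(d,*(y-8*x[3]),.1355);p2=plane(d,*(y+8*x[3]),.1355);v=p2-p1
    print(n,np.round(plane(d,*x[0],.1535),4),np.degrees(np.arctan2(v[1],v[0]))%180)
  im.append(d['frame'][60:320,110:380,::-1])
cv2.imwrite('pics/s5.png',cv2.resize(np.hstack(im),None,fx=1.45,fy=1.45,interpolation=3))
E
```

```text
19.7 [ 0.47064253 -0.04398815  0.31594989] [-0.31281443 -0.14301471 -0.47017866]
scene [0.53   0.1939 0.1535] 78.581726952432
scene [ 0.4696 -0.0479  0.1535] 79.43075718171521
side [ 0.4704 -0.0485  0.1535] 76.04893790134123
side [0.531  0.1946 0.1535] 75.37902346454369
```

View pics/s5.png

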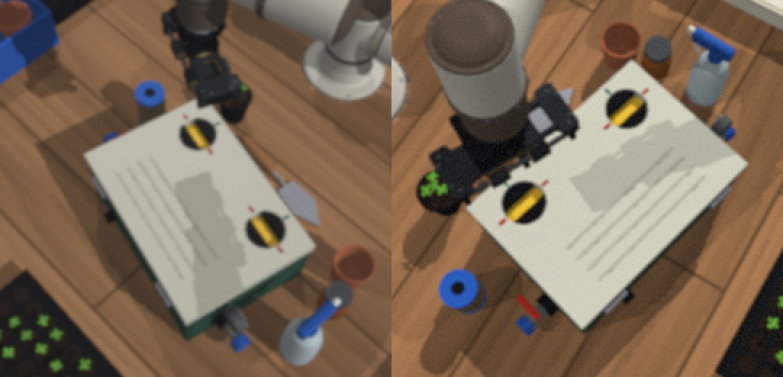

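Both slots line up with the red marks in both views, the cover is flat, the loose things look unmoved and the arm is clear. Handing in.

```bash
python3 -c "
from station import r
print(r.finish_job())"
```

```text
the job is handed in; nothing more can be done
None
```

The cover is shut and both fasteners are turned clockwise to their stops, but the attempt may have failed on force. When the cover bottomed out, one wrist force reading was [-52, 7, 116] N, about 127 N in all, which is over the 120 N limit. I had stepped too fast into the stop. The reading fell to about 72 N on the next call, then I backed off. I can't tell whether the judge counts that peak, as the interface gave no verdict.

- **Order:** I pressed the cover shut with closed fingertips midway between the fasteners. Both slots still stood near their green marks when I looked after that.
- **Left fastener:** My first try at its slot touched the disc or rim with about 20 N. I lifted, recentred and narrowed the fingers, then it went in. I turned it until the moment rose to 3.2 N m.
- **Right fastener:** It went in on the first try and turned until the moment rose to 2.8 N m.
- **Last checks:** The red marks lie at about 76°. The side view put the slots at 75.4° (left) and 76.0° (right), and the scene view put them at 78.6° and 79.4°. The two views disagree by about 3°, and every reading is within the 7° allowed.
- **Surroundings:** By eye, the cover lay flat and none of the loose things had shifted. I did not measure their positions, and the arm partly hid the seedling pot and trowel.
- **Finish:** The arm was clear, with the tool 0.32 m above the bench, and the clock stood at about 20 s of the 58 s.

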